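# Hold the saw's guard open for a blade change

## Robot

A 6-joint arm with a two-finger parallel gripper is mounted at the origin on the work surface. World frame = base frame: x ahead of the robot, y to its left, z up, the work surface at z = 0. Lengths are in m, angles in degrees, forces in N, time in s.
With the tool pointing down it reaches from about 0.375 to 0.9 m from the base axis. Payload 3.1 kg.
Tool frame: the origin (TCP) lies on the centre line of the jaws, within the pads' length; the fingertips stand 14 mm ahead of it and the grasp point (between the pads) lies 5 mm behind it (bot.tips_ahead is the distance from the TCP to the fingertips, in m); z points along the fingers, y is the line along which they close (so a half turn about z gives the same grasp; the last joint's range is limited). The gripper opens to 87 mm and grips with 3 to 60 N. Pads are 19 mm wide; open, the fingers measure 117 mm over their backs; the gripper's body (75 mm by 190 mm) begins 51 mm behind the grasp point.
Start: joints at [-74.972, 30.224, 82.088, -0, 67.689, -10.227], TCP at [0.267, -0.565, 0.237] pointing down, gripper open.
Joint ranges: [-176.69, 176.69], [-43.24, 126.21], [12.49, 139.97], [-82, 262], [0, 151.66], [-163.58, 163.58]. Speed limits (degrees/s): [159.86, 159.86, 180, 180, 180, 180].

## Interface

Orientations are given as a 3x3 rotation matrix whose columns are the frame's x, y, z axes.
In Python, from rig import bot gives the robot as it stands.
- The arm moves only by the tool play_rows, never from a script. Its argument "moves" is a list that holds one entry, the list of rows, each a list of 6 numbers: the shift along the tool's x, y, z in mm, then the turn, a rotation vector about the tool's x, y, z in rad. A call has 1 to 5 rows; each row shifts and turns the commanded pose from where the row before left it, along the tool's axes as they then stand; what a row does not reach is not made up. A row lasts 1/10 s, in which the tool goes at most 50 mm and 8.59 degrees, less where a joint would pass 70% of its speed; a pose out of reach is approached as far as the arm can. A call with a gripper value outside its range is refused whole. "fingers" is the opening, from -1 (shut) to 1 (fully open), set as the call begins (left out, the last holds). The fingers move at their own pace and stop on an object; the grip force is fixed at half the most. Time passes only in rows, so rows that do not move let the fingers close. It gives the time, the measured TCP pose, the force, the opening and the grip force at its end, in the units of the state.
- bot.read_state(): the state, without advancing time (a new reading comes with each control period).
- bot.capture(name): name is "side" or "top"; returns a dict with "image" (420x560x3 uint8, blue, green, red), "fx", "fy", "cx", "cy" (pixels), "distortion" ([k1, k2, p1, p2, k3] as OpenCV has them; the pictures are not rectified), "R" (3x3) and "t" (3): a world point X has camera coordinates R X + t. Camera axes: x right, y down, z forward; pixel columns grow to the right and rows downward; lengths in m; the calibration is good to about 2 mm. A picture is of the moment at which its call begins. There is no depth.
- bot.hand_in(): hands the job in; it is judged then, once.
Trained networks look in a picture, given as the dict that the camera call returned (one of the last four; its "shot" number tells which), for a name from the list of things; names that differ only in an ending like _2 or _b are one class to them, and where a whole thing is asked for, a point or a joint stands for the part that bears it (a point fixed in the world has none). Each returns a list of dicts, best first, with "confidence" (0 to 1); they miss things now and then, are a little off and sometimes report something else, mostly with a low value. They report only what shows in the picture. A call takes as long as a camera call.
- bot.search_frame(picture, query): "centre" ([column, row] in pixels, amid what is visible of it).
- bot.silhouettes(picture, query): "pixels" (420x560 bool, what is visible of it) and "centre" ([column, row] in pixels, amid what is visible of it).
- bot.pinpoint(picture, query): "centre" ([column, row] in pixels: a listed point, or the origin of a listed thing).
The state is a dict: "time_s": time; "joint_positions": joint angles; "qvel": joint speeds; "tau": joint torques, N m; "position": TCP position; "tcp_rot": TCP orientation; "force": force on the tool from outside, world axes, zero at the start; "moment": the same for the moment, N m; "opening": opening from 0.0 (shut) to 1.0 (fully open); "grasp_force": force on a finger pad.
Only numpy, scipy, OpenCV 4.12 (cv2) and the standard library are available. Lean on these libraries where they do the work, as an engineer would, in place of code of your own. Each camera call takes 0.05 s, during which the arm holds its last target. There are 200 camera calls.

## Task

The blade of this circular saw is to be changed; its battery is already out. Swing the sprung lower guard open by its finger lever, all the way along the slot to its stop, without letting it fly back shut, and finish while still holding the lever there against the spring. Keep off the blade and leave the other things lying where they are.

Things in the scene. Friction and masses are not known exactly. Their poses are not given: they have to be found in the camera images.
- saw: Hand-held cordless circular saw (165 mm blade) lying on a rubber mat, motor end down, blade side up; it does not shift. Origin: on the blade's axis at bench height; z up; x towards the saw's front; y towards its top handle. On the y > 0 side nothing rises above the upper guard's face but the lever (and slot lips and screw heads, up to 3 mm).
- arbor (a point): Point on the blade's axis, about which the guard turns (vertical), at the height of the fixed upper guard's flat outer face, 133 mm above the bench. That guard is a half disc of 96 mm radius on the saw's y > 0 side; an arc slot 18 mm wide, its middle at 60 mm radius, lets the lever stand out through the face.
- lever_top (a point): Centre of the top of the guard's finger lever: an upright black plastic post, round, 14 mm in diameter, with a head 18 mm in diameter and 5 mm thick (flaring over the 3 mm below). It stands 37 mm above the upper guard's face (top 170 mm above the bench), 60 mm from the guard's axis, and goes round with the guard. Being round it can turn between gripping fingers.
- lever: The same finger lever; this origin lies on the post's axis at the blade's height, 115 mm above the bench. Fixed to the swinging lower guard.
- guard (a joint): Swinging lower guard, rad: 0 closed by its spring; grows as it opens, clockwise seen from above, to 1.92 at the fixed stop. In the saw's frame the lever is at 140 deg (from x towards y) when closed, 30 deg at the stop. At the lever it takes about 3 N to start, 8 N at the stop; let go, it shuts within half a second.
- blade: The saw blade, 165 mm in diameter, 2 mm thick, level, 115 mm above the bench, mostly inside the guards; origin under its centre at bench height.
- battery: The saw's battery pack, loose, 70 x 112 x 60 mm, standing on the bench behind the saw; origin at the centre of its underside. Bystander.
- hex_key: Steel hex key, L-shaped, 90 x 28 mm, 6 mm thick, loose, lying on the mat on the base plate's outer side; origin in the middle of its long leg. Bystander.
- new_blade: The new saw blade, a loose disc of 165 mm diameter lying on the bench at one side; origin under its centre. Bystander.
- chisel: Wood chisel with a turned wooden handle, 250 mm long, 29 mm thick, loose, lying on the bench at one side; origin near its middle, edge towards its x. Bystander.
- base_plate (a point): Middle of the top edge of the saw's steel base plate, which stands on edge as a wall 3 mm thick and 290 mm long (along the saw's x), 26 mm to the y < 0 side of the blade's axis, its top 150 mm above the bench. Lower guard and blade stick out through it by 62 mm; as the guard opens, the blade is laid bare there.

How it is judged:
By the outcome, as a careful person would: the job done as asked, in the order asked, and still so for the second after the job is handed in, while the arm keeps its last pose, push and grip.
It also fails if it takes over 38 s, if anything falls off the work surface, if the arm or the gripper's body presses on something with over 40 N, if the wrist force passes 120 N, or if a joint passes its speed limit or range.

## Working session

There is one attempt and no reset: what is moved stays moved. The work goes in short steps, Python scripts to look and compute and a tool call to move; the robot and the scene stay as the last step left them, time stands still between calls to the robot, and variables do not carry over. Pictures are saved under pics/ and viewed, at most 10 in all, crops included, and the job is handed in when it is done.

Besides the shell and the picture viewer there is one more tool, called after "Call:" by a JSON object that holds its "fn" and its "kwargs". play_rows: Moves the arm, as the interface text tells. Its arguments: {"type":"object","properties":{"moves":{"type":"array","items":{"type":"array","items":{"type":"array","items":{"type":"number"}}}},"fingers":{"type":"number"}},"required":["moves"]}

```bash
mkdir -p pics
cat > h.py <<'E'
import numpy as np, cv2
from rig import bot
def ray(c,px):
    K=np.array([[c['fx'],0,c['cx']],[0,c['fy'],c['cy']],[0,0,1]])
    u=cv2.undistortPoints(np.array([[px]],float),K,np.array(c['distortion'],float))[0,0]
    R=np.array(c['R']);t=np.array(c['t'])
    return -R.T@t, R.T@np.array([u[0],u[1],1])
def at_z(c,px,z):
    o,d=ray(c,px); return o+d*(z-o[2])/d[2]
def tri(a,b):
    A=[];B=[]
    for o,d in (a,b):
        d=d/np.linalg.norm(d);P=np.eye(3)-np.outer(d,d);A.append(P);B.append(P@o)
    return np.linalg.solve(sum(A),sum(B))
E
python3 - <<'E'
from h import *
Z=dict(lever_top=.17,arbor=.133,base_plate=.15,saw=0,lever=.115,blade=0,battery=0,hex_key=0,chisel=0,new_blade=0)
for n in('top','side'):
    c=bot.capture(n);cv2.imwrite(f'pics/{n}0.png',c['image'])
    for q,z in Z.items():
        for r in bot.pinpoint(c,q)[:2]:
            print(n,q,np.round(r['centre'],1),round(r['confidence'],2),np.round(at_z(c,r['centre'],z),4))
s=bot.read_state();print(s['time_s'],s['position'],s['tcp_rot'],s['opening'])
E
```

```text
top lever_top [328.5 222.6] 0.44 [ 0.5647 -0.1488  0.17  ]
top arbor [309.3 229.4] 0.91 [ 0.5489 -0.0943  0.133 ]
top base_plate [304.  230.1] 0.64 [ 0.5446 -0.077   0.15  ]
top saw [309.  236.1] 0.71 [ 0.5428 -0.1035  0.    ]
top lever [323.4 217.8] 0.5 [ 0.5876 -0.1401  0.115 ]
top lever [305.1 236.1] 0.46 [ 0.5303 -0.0826  0.115 ]
top blade [310.  235.5] 0.62 [ 0.5448 -0.1069  0.    ]
top battery [339.7 174.6] 0.63 [ 0.7569 -0.2123  0.    ]
top hex_key [280.5 257.9] 0.61 [ 0.4693 -0.0075  0.    ]
top chisel [452.9 257.4] 0.57 [ 0.4694 -0.596   0.    ]
top chisel [324.7 219.9] 0.39 [ 0.5981 -0.1575  0.    ]
top new_blade [103.5 275.6] 0.92 [0.4051 0.5925 0.    ]
top new_blade [303.3 230. ] 0.64 [ 0.5635 -0.0845  0.    ]
side lever_top [279.8 225.9] 0.43 [ 0.5873 -0.14    0.17  ]
side arbor [266.5 231.1] 0.69 [ 0.5438 -0.1084  0.133 ]
side base_plate [265. 219.] 0.56 [ 0.5547 -0.0538  0.15  ]
side lever [280.9 231. ] 0.66 [ 0.6033 -0.1037  0.115 ]
side lever [280.2 238.1] 0.55 [ 0.5869 -0.1446  0.115 ]
side battery [324.1 262.8] 0.66 [ 0.7459 -0.2119  0.    ]
side chisel [290.5 355.7] 0.67 [ 0.4772 -0.5756  0.    ]
side new_blade [207.1 181.6] 0.74 [0.4183 0.5565 0.    ]
1.1 [ 0.26668713 -0.5652149   0.23655738] [[ 9.04415103e-01  4.26653632e-01  5.27263196e-06]
 [ 4.26653632e-01 -9.04415103e-01 -1.23223229e-05]
 [-4.88715841e-07  1.33940825e-05 -1.00000000e+00]] 0.9991394495436883
```

Run:
```python
import cv2,numpy as np
a=cv2.imread('pics/top0.png')[150:300,220:400];b=cv2.imread('pics/side0.png')[150:300,190:370]
cv2.imwrite('pics/top_c.png',cv2.resize(a,(720,600),interpolation=cv2.INTER_CUBIC));cv2.imwrite('pics/side_c.png',cv2.resize(b,(720,600),interpolation=cv2.INTER_CUBIC))
```

```text
(no output)
```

View pics/top_c.png

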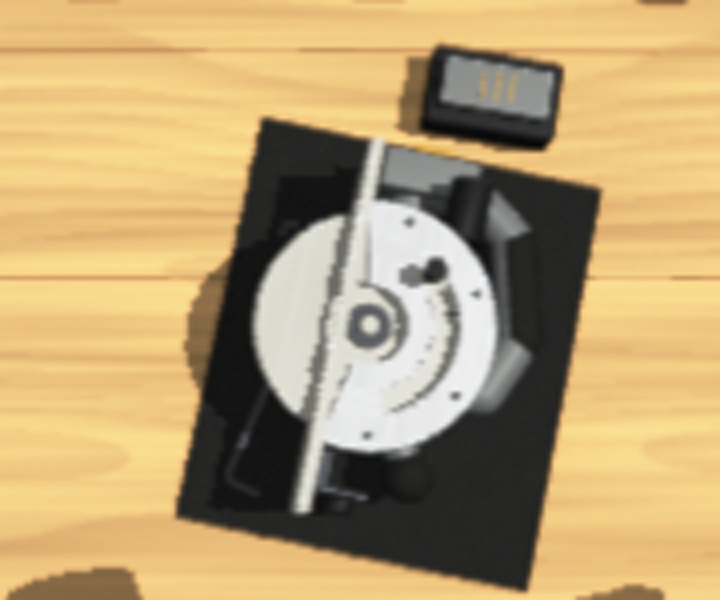

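View pics/side_c.png

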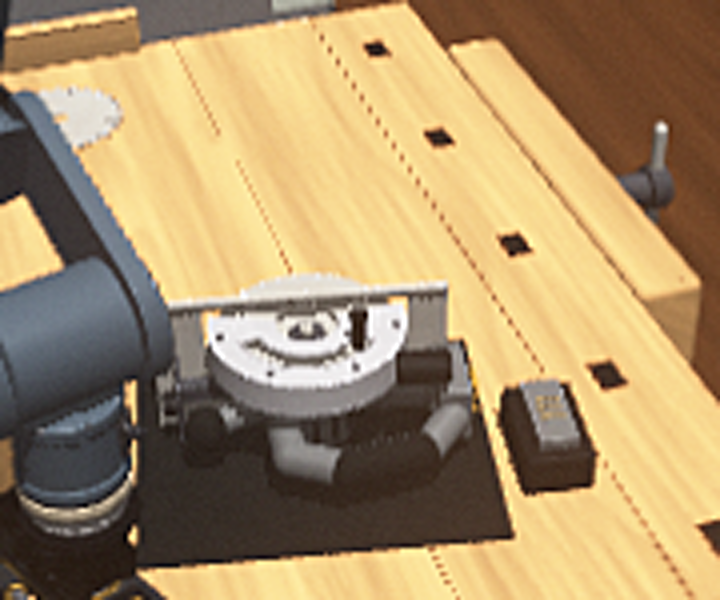

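Run:
```python
from h import *
t=bot.capture('top');s=bot.capture('side')
P=lambda x,y:np.array([220+(x+.5)/4-.5,150+(y+.5)/4-.5]); S=lambda x,y:np.array([190+(x+.5)/4-.5,150+(y+.5)/4-.5])
arb=at_z(t,P(370,325),.133);arbs=at_z(s,S(306,331),.133);lv=at_z(t,P(435,266),.17);lvs=at_z(s,S(358,312),.17)
print('arb',arb,arbs,'lev',lv,lvs,'tri',tri(ray(t,P(435,266)),ray(s,S(358,312))))
a=at_z(t,P(376,140),.15);b=at_z(t,P(302,510),.15);a2=at_z(s,S(447,286),.15);b2=at_z(s,S(168,304),.15)
for a,b in((a,b),(a2,b2)): print('bp',a,b,np.linalg.norm(a-b),np.degrees(np.arctan2(*(b-a)[1::-1])))
for x,y in((262,118),(600,188),(527,590),(178,517)): print('mat',at_z(t,P(x,y),0))
d=lv-arb;print(np.hypot(*d[:2]),np.degrees(np.arctan2(d[1],d[0]))-140)
for n,c in(('t',t),('s',s)):
  for q in('lever_top','arbor','base_plate'):
    for r in bot.pinpoint(c,q)[:2]: print(n,q,r['centre'],r['confidence'])
  m=bot.silhouettes(c,'lever')
  for r in m[:2]: 
    ys,xs=np.where(r['pixels']);print(n,'sil',r['confidence'],r['centre'],xs.min(),xs.max(),ys.min(),ys.max())
```

```text
arb [ 0.5443592  -0.10293917  0.133     ] [ 0.54017714 -0.11550532  0.133     ] lev [ 0.58419859 -0.14881005  0.17      ] [ 0.58160947 -0.14930344  0.17      ] tri [ 0.58306581 -0.14863807  0.16951143]
bp [ 0.68512711 -0.10776416  0.15      ] [ 0.40416888 -0.04973676  0.15      ] 0.2868879618473783 168.33055749367566
bp [ 0.68413405 -0.11303857  0.15      ] [ 0.42096473 -0.05340982  0.15      ] 0.26984009953982524 167.23351247603551
mat [ 0.74000807 -0.02318748  0.        ]
mat [ 0.67937239 -0.31406273  0.        ]
mat [ 0.33935853 -0.24269781  0.        ]
mat [0.39955263 0.04682067 0.        ]
0.060756192687145605 -189.02529892983546
t lever_top [330.2, 218.8] 0.37
t arbor [312.2, 229.7] 0.7
t base_plate [304.3, 230.4] 0.55
s lever_top [279.7, 227.1] 0.56
s arbor [267.9, 231.4] 0.78
s base_plate [264.5, 220.2] 0.88
```

```bash
cat >> h.py <<'E'
from scipy.spatial.transform import Rotation as Ro
def rows(targets, p=None, R=None):
    """targets: list of (xyz, world angle of tool y in deg), tool down"""
    s=bot.read_state(); p=np.array(s['position']) if p is None else p; R=np.array(s['tcp_rot']) if R is None else R
    out=[]
    for q,a in targets:
        a=np.radians(a); y=np.array([np.cos(a),np.sin(a),0]); z=np.array([0,0,-1.]); T=np.column_stack([np.cross(y,z),y,z])
        out.append(list(np.round(R.T@(np.array(q)-p)*1000,1))+list(np.round(Ro.from_matrix(R.T@T).as_rotvec(),3)))
        p,R=np.array(q),T
    print(out)
E
python3 - <<'E'
from h import *
s=bot.read_state();p=np.array(s['position']);e=np.array([.581,-.150,.237])
rows([(p+(e-p)*k/15,-64.7+103*k/15) for k in range(1,16)])
E
```

```text
[[np.float64(30.8), np.float64(-16.1), np.float64(-0.0), np.float64(-0.0), np.float64(-0.0), np.float64(-0.121)], [np.float64(32.5), np.float64(-12.3), np.float64(-0.0), np.float64(0.0), np.float64(0.0), np.float64(-0.12)], [np.float64(33.7), np.float64(-8.3), np.float64(-0.0), np.float64(0.0), np.float64(0.0), np.float64(-0.12)], [np.float64(34.5), np.float64(-4.2), np.float64(-0.0), np.float64(0.0), np.float64(0.0), np.float64(-0.12)], [np.float64(34.7), np.float64(-0.1), np.float64(-0.0), np.float64(0.0), np.float64(0.0), np.float64(-0.12)], [np.float64(34.5), np.float64(4.1), np.float64(-0.0), np.float64(0.0), np.float64(0.0), np.float64(-0.12)], [np.float64(33.7), np.float64(8.2), np.float64(-0.0), np.float64(0.0), np.float64(0.0), np.float64(-0.12)], [np.float64(32.5), np.float64(12.2), np.float64(-0.0), np.float64(0.0), np.float64(0.0), np.float64(-0.12)], [np.float64(30.8), np.float64(16.0), np.float64(-0.0), np.float64(0.0), np.float64(0.0), np.float64(-0.12)], [np.float64(28.7), np.float64(19.5), np.float64(-0.0), np.float64(0.0), np.float64(0.0), np.float64(-0.12)], [np.float64(26.2), np.float64(22.8), np.float64(-0.0), np.float64(0.0), np.float64(0.0), np.float64(-0.12)], [np.float64(23.2), np.float64(25.8), np.float64(-0.0), np.float64(0.0), np.float64(0.0), np.float64(-0.12)], [np.float64(20.0), np.float64(28.4), np.float64(-0.0), np.float64(0.0), np.float64(0.0), np.float64(-0.12)], [np.float64(16.5), np.float64(30.6), np.float64(-0.0), np.float64(0.0), np.float64(0.0), np.float64(-0.12)], [np.float64(12.7), np.float64(32.3), np.float64(-0.0), np.float64(0.0), np.float64(0.0), np.float64(-0.12)]]
```

Call:
{"fn": "play_rows", "kwargs": {"moves": [[[31,-16,0,0,0,-0.12],[32.5,-12,0,0,0,-0.12],[33.5,-8,0,0,0,-0.12],[34.5,-4,0,0,0,-0.12],[34.5,0,0,0,0,-0.12]]], "fingers": 0.4}}

```text
time_s: 2.1
position: [0.3728, -0.4267, 0.2367]
tcp_rot: [[0.502, 0.865, 0.0], [0.865, -0.502, -0.0], [-0.0, 0.0, -1.0]]
force: [0.2, -0.4, 0.1]
opening: 0.716
grasp_force: 0.0
```

Call:
{"fn": "play_rows", "kwargs": {"moves": [[[34.5,4,0,0,0,-0.12],[33.5,8,0,0,0,-0.12],[32.5,12,0,0,0,-0.12],[31,16,0,0,0,-0.12],[28.5,19.5,0,0,0,-0.12]]]}}

```text
time_s: 2.6
position: [0.4771, -0.2883, 0.2367]
tcp_rot: [[-0.075, 0.997, 0.0], [0.997, 0.075, -0.0], [-0.0, 0.0, -1.0]]
force: [1.1, -0.4, -0.4]
opening: 0.7
grasp_force: 0.0
```

Call:
{"fn": "play_rows", "kwargs": {"moves": [[[26,23,0,0,0,-0.12],[23,26,0,0,0,-0.12],[20,28.5,0,0,0,-0.12],[16.5,30.5,0,0,0,-0.12],[12.5,32.5,0,0,0,-0.12]]]}}

```text
time_s: 3.1
position: [0.5825, -0.1501, 0.2367]
tcp_rot: [[-0.625, 0.781, 0.0], [0.781, 0.625, -0.0], [-0.0, 0.0, -1.0]]
force: [-0.2, -0.6, -0.1]
opening: 0.699
grasp_force: 0.0
```

Run:
```python
from h import *
s=bot.read_state();print(s['time_s'],s['position'],np.degrees(np.arctan2(s['tcp_rot'][1][1],s['tcp_rot'][0][1])),s['opening'],s['joint_positions'],s['force'])
t=bot.capture('top');c=bot.capture('side')
a=t['image'][150:300,220:400];b=c['image'][150:300,190:370]
cv2.imwrite('pics/c1.png',np.hstack([cv2.resize(x,(400,333),interpolation=cv2.INTER_CUBIC) for x in(a,b)]))
for n,k in(('t',t),('s',c)):
  for r in bot.pinpoint(k,'lever_top')[:2]: print(n,r['centre'],r['confidence'],at_z(k,r['centre'],.17))
rows([((.582,-.150,.195),38.3),((.582,-.150,.152),38.3)])
```

```text
3.1 [ 0.58250113 -0.15006791  0.23665042] 38.67505260218024 0.6993887359968426 [-2.50796740e+01  2.83871413e+01  8.55814823e+01 -2.12918070e-03
  6.60174878e+01 -6.37538609e+01] [-0.16407163 -0.60325845 -0.09687804]
s [278.7, 228.1] 0.54 [ 0.57920809 -0.15154874  0.17      ]
[[np.float64(0.4), np.float64(0.6), np.float64(41.4), np.float64(-0.001), np.float64(0.0), np.float64(0.003)], [np.float64(0.0), np.float64(0.0), np.float64(43.0), np.float64(0.0), np.float64(0.0), np.float64(0.0)]]
```

View pics/c1.png

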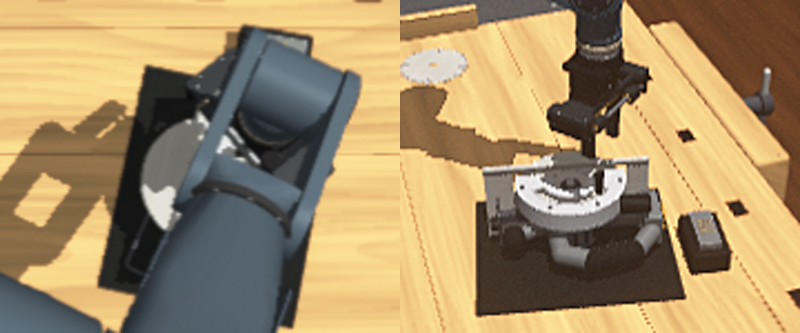

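Call:
{"fn": "play_rows", "kwargs": {"moves": [[[1,0,25,0,0,0],[0,0,25,0,0,0],[0,0,20,0,0,0],[0,0,9,0,0,0],[0,0,5.5,0,0,0]]]}}

```text
time_s: 3.8
position: [0.5803, -0.1514, 0.1513]
tcp_rot: [[-0.62, 0.785, -0.001], [0.785, 0.62, 0.0], [0.001, -0.001, -1.0]]
force: [-0.0, -0.4, 0.8]
opening: 0.701
grasp_force: 0.0
```

Call:
{"fn": "play_rows", "kwargs": {"moves": [[[0,0,0,0,0,0],[0,0,0,0,0,0],[0,0,0,0,0,0],[0,0,0,0,0,0],[0,0,0,0,0,0]]], "fingers": -1}}

```text
time_s: 4.3
position: [0.5814, -0.1506, 0.1526]
tcp_rot: [[-0.621, 0.784, 0.001], [0.784, 0.621, -0.0], [-0.001, 0.0, -1.0]]
force: [1.3, 0.2, 1.3]
opening: 0.327
grasp_force: 0.0
```

Run:
```python
from h import *
s=bot.read_state();print(s['time_s'],s['position'],s['opening'],s['grasp_force'],s['force'],s['moment'])
c=bot.capture('side');b=c['image'][170:270,230:350]
cv2.imwrite('pics/c2.png',cv2.resize(b,(600,500),interpolation=cv2.INTER_CUBIC))
```

```text
4.3 [ 0.5813648  -0.15055087  0.15260435] 0.32743692341173897 0.0 [1.3256837  0.21968055 1.28366181] [ 0.02583392 -0.1852274  -0.03319095]
```

View pics/c2.png

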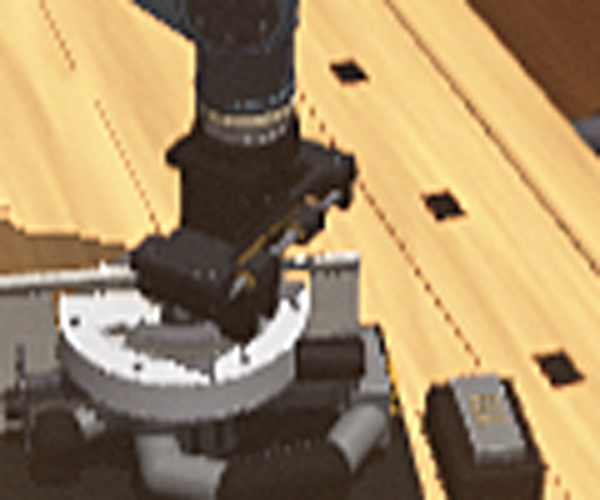

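Fingers are around the lever but still closing.

Call:
{"fn": "play_rows", "kwargs": {"moves": [[[0,0,0,0,0,0],[0,0,0,0,0,0],[0,0,0,0,0,0],[0,0,0,0,0,0],[0,0,0,0,0,0]]], "fingers": -1}}

```text
time_s: 4.85
position: [0.5814, -0.1503, 0.1522]
tcp_rot: [[-0.621, 0.784, 0.001], [0.784, 0.621, 0.0], [-0.0, 0.001, -1.0]]
force: [2.2, 1.4, 1.8]
opening: 0.167
grasp_force: 29.5
```

Call:
{"fn": "play_rows", "kwargs": {"moves": [[[0.3,-6.3,0,0,0,0.105],[0.3,-6.3,0,0,0,0.105],[0.3,-6.3,0,0,0,0.105],[0.3,-6.3,0,0,0,0.105]]]}}

```text
time_s: 5.25
position: [0.5594, -0.1612, 0.1522]
tcp_rot: [[-0.243, 0.97, 0.002], [0.97, 0.243, 0.001], [0.0, 0.002, -1.0]]
force: [2.5, 3.8, 0.6]
opening: 0.164
grasp_force: 29.5
```

Call:
{"fn": "play_rows", "kwargs": {"moves": [[[0.5,-6.3,0,0,0,0.105],[0.5,-6.3,0,0,0,0.105],[0.5,-6.3,0,0,0,0.105],[0.5,-6.3,0,0,0,0.105]]]}}

```text
time_s: 5.65
position: [0.535, -0.1623, 0.1523]
tcp_rot: [[0.173, 0.985, 0.004], [0.985, -0.173, -0.001], [-0.0, 0.004, -1.0]]
force: [4.8, 2.3, -1.1]
opening: 0.159
grasp_force: 29.6
```

Run:
```python
from h import *
s=bot.read_state();p=s['position'];R=np.array(s['tcp_rot']);print(p,'tool force',R.T@s['force'],'y ang',np.degrees(np.arctan2(R[1,1],R[0,1])),s['opening'])
c=np.array([.543,-.103]);d=p[:2]-c;print(np.hypot(*d),np.degrees(np.arctan2(d[1],d[0])))
```

```text
[ 0.535045   -0.16231436  0.15227813] tool force [3.08229344 4.36419514 1.08330842] y ang -9.980609408590935 0.15867032965908892
0.05984543302587969 -97.63869139646955
```

Call:
{"fn": "play_rows", "kwargs": {"moves": [[[0.6,-6.3,0,0,0,0.105],[0.6,-6.3,0,0,0,0.105],[0.6,-6.3,0,0,0,0.105],[0.6,-6.3,0,0,0,0.105]]]}}

```text
time_s: 6.05
position: [0.5122, -0.1537, 0.1523]
tcp_rot: [[0.559, 0.829, 0.004], [0.829, -0.559, -0.004], [-0.001, 0.005, -1.0]]
force: [2.9, -3.9, -2.7]
opening: 0.162
grasp_force: 29.6
```

Call:
{"fn": "play_rows", "kwargs": {"moves": [[[0.4,-6.3,0,0,0,0.105],[0.4,-6.3,0,0,0,0.105],[0.4,-6.3,0,0,0,0.105],[0.4,-6.3,0,0,0,0.105]]]}}

```text
time_s: 6.45
position: [0.4944, -0.1361, 0.1523]
tcp_rot: [[0.848, 0.53, 0.002], [0.53, -0.848, -0.005], [-0.001, 0.006, -1.0]]
force: [2.1, -6.0, -2.0]
opening: 0.165
grasp_force: 29.6
```

Run:
```python
from h import *
s=bot.read_state();p=s['position'];R=np.array(s['tcp_rot']);print(p,'tool force',R.T@s['force'],'y ang',np.degrees(np.arctan2(R[1,1],R[0,1])),s['opening'])
c=np.array([.543,-.103]);d=p[:2]-c;print(np.hypot(*d),np.degrees(np.arctan2(d[1],d[0])))
```

```text
[ 0.49440868 -0.13614512  0.15229416] tool force [-1.40782715  6.16027819  2.07929445] y ang -57.9996197754998 0.16527722203227055
0.058819340559109486 -145.701311475923
```

Call:
{"fn": "play_rows", "kwargs": {"moves": [[[0.2,-6,0,0,0,0.1],[0.2,-5,0,0,0,0.08],[0.1,-3,0,0,0,0.05],[0,0,0,0,0,0]]]}}

```text
time_s: 6.85
position: [0.4879, -0.1233, 0.1523]
tcp_rot: [[0.945, 0.326, 0.001], [0.326, -0.945, -0.005], [-0.0, 0.005, -1.0]]
force: [-0.5, -6.6, -1.2]
opening: 0.162
grasp_force: 29.6
```

Call:
{"fn": "play_rows", "kwargs": {"moves": [[[0,-1.5,0,0,0,0.02],[0,0,0,0,0,0],[0,0,0,0,0,0]]]}}

```text
time_s: 7.15
position: [0.4875, -0.1222, 0.1523]
tcp_rot: [[0.951, 0.308, 0.001], [0.308, -0.951, -0.005], [-0.0, 0.005, -1.0]]
force: [-0.8, -6.4, -1.5]
opening: 0.162
grasp_force: 29.6
```

Call:
{"fn": "play_rows", "kwargs": {"moves": [[[0,-1.5,0,0,0,0],[0,0,0,0,0,0],[0,0,0,0,0,0]]]}}

```text
time_s: 7.45
position: [0.4872, -0.1213, 0.1523]
tcp_rot: [[0.952, 0.308, 0.002], [0.308, -0.952, -0.006], [-0.0, 0.006, -1.0]]
force: [-0.0, -7.9, -1.9]
opening: 0.158
grasp_force: 29.6
```

Call:
{"fn": "play_rows", "kwargs": {"moves": [[[0,-1.5,0,0,0,0],[0,0,0,0,0,0],[0,0,0,0,0,0]]]}}

```text
time_s: 7.75
position: [0.4872, -0.1212, 0.1523]
tcp_rot: [[0.951, 0.308, 0.003], [0.308, -0.951, -0.008], [0.0, 0.009, -1.0]]
force: [-1.3, -10.5, -2.2]
opening: 0.162
grasp_force: 29.6
```

Call:
{"fn": "play_rows", "kwargs": {"moves": [[[0,-1.5,0,0,0,0],[0,0,0,0,0,0],[0,0,0,0,0,0]]]}}

```text
time_s: 8.05
position: [0.4872, -0.121, 0.1523]
tcp_rot: [[0.951, 0.309, 0.004], [0.309, -0.951, -0.01], [0.0, 0.011, -1.0]]
force: [0.3, -15.7, -5.3]
opening: 0.164
grasp_force: 29.7
```

Call:
{"fn": "play_rows", "kwargs": {"moves": [[[0,-0.5,0,0,0,0],[0,0,0,0,0,0],[0,0,0,0,0,0],[0,0,0,0,0,0]]]}}

```text
time_s: 8.45
position: [0.4873, -0.121, 0.1524]
tcp_rot: [[0.951, 0.309, 0.004], [0.309, -0.951, -0.011], [0.0, 0.012, -1.0]]
force: [-0.4, -16.6, -5.2]
opening: 0.162
grasp_force: 29.7
```

Run:
```python
from h import *
t=bot.capture('top');c=bot.capture('side')
cv2.imwrite('pics/c3.png',np.hstack([cv2.resize(k['image'][150:300,x:x+180],(400,333),interpolation=cv2.INTER_CUBIC) for k,x in((t,220),(c,190))]))
s=bot.read_state();print(s['time_s'],s['position'],s['force'],s['opening'],s['grasp_force'])
```

```text
8.55 [ 0.48727331 -0.12101735  0.15237155] [ -0.5865398  -16.60475633  -4.30620007] 0.16195255247924178 29.704289620379285
```

View pics/c3.png

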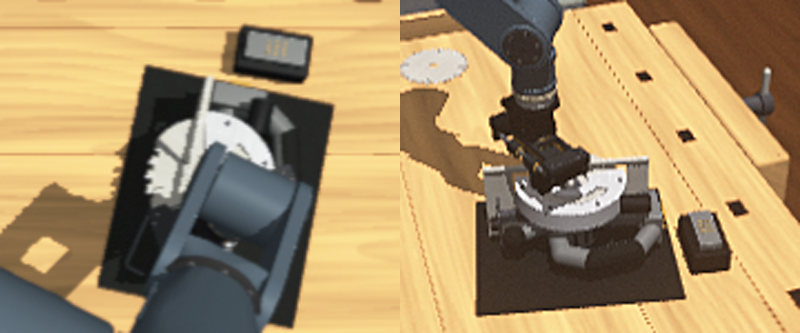

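The blade's teeth are bare on the base-plate side (left crop, around (150,170)). The lever is held at the stop, and the battery has not moved.

```bash
python3 -c "
from rig import bot
print(bot.hand_in())"
```

```text
the job is handed in; nothing more can be done
None
```

The lower guard is swung open to its stop and the gripper is still holding the lever there, pushing with about 16 N; the job was handed in at about 8.6 s.

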